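# Lock the sample carriage of a counting jig with its quarter-turn thumbscrew

## Task

Take the thumbscrew out of its stand, put it through the slot of the jig's sample carriage, and slide the carriage to the left past the index ridge until its slot lies over the hidden slot in the strip beneath, finding it by feel. Then push the thumbscrew gently through both until its flange sits flat on the carriage, turn it a quarter turn clockwise (seen from above) to lock it, and let go. Do not force the thumbscrew, and leave the survey meter where it is.

Things in the scene. Friction and masses are not known exactly. Their poses are not given: they have to be found in the camera images.
- thumbscrew: Steel quarter-turn thumbscrew, 60 g, hanging by its flange in the stand. Origin: centre of the underside of its round flange (32 mm wide, 4 thick); z up. Thumb tab above: 26 mm along x, 8 mm thick (y), up to z = 30. Below: 9 mm round shank with a crossbar foot 20 mm along x, 9 mm along y, at z = -19 to -26; narrower nose to -28.5. Half a turn gives the same shape.
- stand: Fixed grey block, 56 mm square foot, 42 mm square body, 45 mm high, to the right or left of the jig; the thumbscrew stands upright in its slot (23 mm along x by 12 mm). Origin: centre of the underside.
- jig_base: Fixed aluminium channel with the carriage on it, 92 mm wide (x), 46 mm high, along y from 120 mm on the -y to 160 mm on the +y side of the origin. Origin on the underside, mid-width, level with the index ridge along y. y is the rail direction, +y roughly to the robot's left. Jig x is the long direction of both slots.
- index_ridge (a point): Small dark ridge (7 x 4 x 5 mm) on the jig's front (-x) edge; this point is on its top. It marks 0 along the rail. The hidden slot's centre lies 4 to 24 mm to its +y (left) side, mid-width of the jig.
- strip_zone (a point): Middle of the zone, 14 mm to +y of the ridge, that can hold the hidden slot (+-10 mm), on the top face (40 mm above the desk) of the 8 mm steel strip in the channel. Slot 23 mm (x) by 12 mm (y). Off the slot the strip yields up to 6 mm (3 N, rising to 7 N, then rigid); it springs back up round a foot within 1.5 mm of the slot. Under it the foot turns only clockwise, to stops at a quarter turn.
- carriage_slot (a point): Centre of the slot in the grey carriage plate, on its top face, 49 mm above the desk. Slot 23 mm (jig x) by 12 mm (y) through the 8 mm plate; 1 mm air to the strip below. Plate 76 mm wide, from 55 mm on the -y to 105 mm on the +y side of the slot; it always covers the strip's slot. A sample jar (53 mm wide, top 104 mm above the desk) is fixed 72 mm to the +y side.
- carriage (a joint): Slide of the carriage along the jig's y in m: the position of its slot relative to the index ridge, + to +y. It moves from -0.06 to 0.04 against about 1.5 N of friction and stays where left; starts between -0.055 and -0.025.
- survey_meter: Yellow hand-held meter, 163 x 66 x 67 mm, loose on the desk beside the jig; origin at the centre of its underside, long along x. To be left alone.
Mind the look-alikes: they are no part of the job. There is more than one size of the thumbscrew; the one meant has the size given above.

How it is judged (in metres and radians):
On the way, in this order (a step that is already met when the one before it is completed fails the run):
1. the thumbscrew is through both slots, its flange down on the carriage, not yet turned (z of thumbscrew in the frame of carriage_slot below 0.003 m and horizontal distance between thumbscrew and carriage_slot below 0.004 m and angle between the x axis of thumbscrew and the x axis of jig_base, either way round below 0.35 rad), for 0.1 s.
2. it is turned a quarter turn (angle between the x axis of thumbscrew and the y axis of jig_base, either way round below 0.35 rad and z of thumbscrew in the frame of carriage_slot below 0.003 m), for 0.1 s.
At the end, for the whole second after the job is handed in: The thumbscrew stands upright (within 0.1 rad) through both slots, its axis within 4 mm of the carriage slot's centre, flange within 2 mm of the carriage's top face, its tab turned a quarter turn so that it lies along the rail (within 0.35 rad), released and at rest (z of thumbscrew in the frame of carriage_slot below 0.002 m and horizontal distance between thumbscrew and carriage_slot below 0.004 m and angle between thumbscrew's own z axis and vertical below 0.1 rad and angle between the x axis of thumbscrew and the y axis of jig_base, either way round below 0.35 rad and linear speed of thumbscrew below 0.01 m/s); the robot touches nothing.
It fails at once if the thumbscrew is forced: more than 25 N between it and the jig (carriage and strip included) (contact force between thumbscrew and jig_base above 25 N).
It fails at once if the survey meter is pushed more than 20 mm away (distance of survey_meter from where it was at the start of the episode above 0.02 m).
It also fails if it takes over 58 s, if anything falls off the work surface, if the arm or the gripper's body presses on something with over 40 N, if the wrist force passes 120 N, or if a joint passes its speed limit or range.

## Robot

A 7-joint arm with a two-finger parallel gripper is mounted at the origin on a cart in front of the work surface, level with it; the furniture and walls round the work are solid. World frame = base frame: x ahead of the robot, y to its left, z up, the work surface at z = 0. Lengths are in mm, angles in rad, forces in N, time in s.
With the tool pointing down it reaches from about 425 to 950 mm from the base axis. Payload 16.7 kg.
Tool frame: the origin (TCP) lies midway between the tips of the shut fingers; the grasp point (between the pads) lies 19 mm behind it; z points along the fingers, y is the line along which they close (so a half turn about z gives the same grasp; the last joint's range is limited). The gripper opens to 94 mm and grips with 3 to 60 N. Pads are 16 mm wide; open, the fingers measure 119 mm over their backs; the gripper's body (75 mm by 177 mm) begins 78 mm behind the grasp point.
Start: joints at [1.05, 0.426, 0.074, 1.606, -0.034, 1.111, -0.067], TCP at [245.19, -628.853, 205.467] pointing down, gripper open.
Joint ranges: [-2.85, 2.85], [-0.5, 2.14], [-1.23, 1.37], [0.21, 2.46], [-1.02, 4.16], [0.16, 2.05], [-2.73, 2.73]. Speed limits (rad/s): [1.89, 1.89, 2.39, 2.39, 3.01, 3.01, 3.01].

## Interface

Orientations are given as a rotation vector (axis times angle).
In Python, from rig import bot gives the robot as it stands. The module is installed in compiled form; this text tells all that it offers.
- The arm moves only by the shell command python3 -m handwheel [OPENING], which reads ROWS from standard input. ROWS is a JSON list of rows, 1 to 8 of them, each an object with the fields x, y, z (the shift in mm), rx, ry, rz (a rotation vector in rad); a field left out counts as zero; each row is the pose to reach, as a shift and turn from the pose commanded when the command began, along the tool's axes at that moment; what a row does not reach only later rows make up. A row lasts 1/10 s, in which the tool goes at most 50 mm and 0.15 rad, less where a joint would pass 70% of its speed; a pose out of reach is approached as far as the arm can. OPENING is the finger opening in mm, set as the command begins (- or left out keeps the last). The fingers move at their own pace and stop on an object; the grip force is fixed at half the most. Time passes only in rows, so rows that do not move let the fingers close. It prints the time, the measured TCP pose, the force, the opening and the grip force at its end. Input that does not fit is refused with a message, and nothing moves.
- bot.read_state(): the state, without advancing time (a new reading comes with each control period).
- bot.snapshot(name): name is "side" or "top"; returns (picture, depth): 480x640x3 uint8, blue, green, red; 480x640 float32, mm along the optical axis (not along the pixel's ray), 0 where there is no reading.
- bot.camera_model(name): a dict with "fx", "fy", "cx", "cy" (pixels), "dist_coeffs" ([k1, k2, p1, p2, k3] as OpenCV has them; the pictures are not rectified), "view" (4x4, takes a point from world to camera coordinates). Camera axes: x right, y down, z forward; pixel columns grow to the right and rows downward; lengths in mm; the calibration is good to about 2 mm. A picture is of the moment at which its call begins. camera_model takes no time and is no camera call.
- bot.sign_off(): hands the job in; it is judged then, once.
The state is a dict: "clock": time; "joint_pos": joint angles; "joint_vel": joint speeds; "effort": joint torques, N m; "ee_pos": TCP position; "eef_rot": TCP orientation; "ft_force": force on the tool from outside, world axes, zero at the start; "wrist_torque": the same for the moment, N m; "finger_gap": finger opening in mm; "finger_force": force on a finger pad.
Only numpy, scipy, OpenCV 4.12 (cv2) and the standard library are available. Lean on these libraries where they do the work, as an engineer would, in place of code of your own. Each camera call takes 0.05 s, during which the arm holds its last target. There are 200 camera calls.

## Working session

There is one attempt and no reset: what is moved stays moved. The work goes in short steps, Python scripts to look and compute and a shell command to move; the robot and the scene stay as the last step left them, time stands still between calls to the robot, and variables do not carry over. Pictures are saved under pics/ and viewed, at most 10 in all, crops included, and the job is handed in when it is done.

```bash
mkdir -p pics
cat > h.py <<'E'
import numpy as np,cv2
from rig import bot
def cam(n):
    c=bot.camera_model(n);K=np.array([[c['fx'],0,c['cx']],[0,c['fy'],c['cy']],[0,0,1.]]);return K,np.array(c['dist_coeffs'],float),np.array(c['view'],float).reshape(4,4)
def ray(n,px):
    K,d,V=cam(n);u=cv2.undistortPoints(np.array(px,float).reshape(-1,1,2),K,d).reshape(-1,2)
    r=np.c_[u,np.ones(len(u))]@V[:3,:3];o=-V[:3,:3].T@V[:3,3];return o,r
def onz(n,px,z):
    o,r=ray(n,px);return o+r*((z-o[2])/r[:,2:3])
def cloud(n,D):
    K,d,V=cam(n);v,u=np.mgrid[:480,:640];o,r=ray(n,np.c_[u.ravel(),v.ravel()]);P=o+r*D.reshape(-1,1);P[D.ravel()<=0]=np.nan;return P.reshape(480,640,3)
E
python3 - <<'E'
from h import *
print(bot.read_state())
for n in('side','top'):
    p,D=bot.snapshot(n);cv2.imwrite(f'pics/{n}0.png',p);np.save(n+'0.npy',D);K,d,V=cam(n);print(n,K[0,0],-V[:3,:3].T@V[:3,3],V[2,:3],d)
E
```

```text
{'clock': 0.0, 'joint_pos': array([ 1.04952699,  0.42674424,  0.07386134,  1.6065876 , -0.03407823,
        1.11079006, -0.06711741]), 'joint_vel': array([-0.00198878,  0.00150705, -0.00068388, -0.00040369,  0.00014933,
       -0.00077921, -0.0002202 ]), 'effort': array([-5.08578196e-04, -9.35817719e+01,  3.66710275e+00, -4.54183388e+01,
       -4.88191412e-02,  2.01792590e-02,  9.67086498e-05]), 'ee_pos': array([ 245.00758945, -628.5069259 ,  204.77633619]), 'eef_rot': array([-3.08628722e+00, -5.80316527e-01,  5.49758809e-04]), 'ft_force': array([-0.77224728, -0.22244647,  0.48798865]), 'wrist_torque': array([-0.03381589,  0.02409413, -0.00331714]), 'finger_force': 0.0, 'finger_gap': 93.80392935685262}
side 620.7145857956968 [  450.30023017 -1271.6554982    793.28947063] [ 0.04340267  0.87488919 -0.48237445] [-0.20385909  0.          0.          0.          0.        ]
top 472.6013964184901 [383.32403632  54.43087655 989.5041679 ] [ 0.13838166 -0.00129623 -0.99037813] [-0.06135001  0.          0.          0.          0.        ]
```

View pics/side0.png

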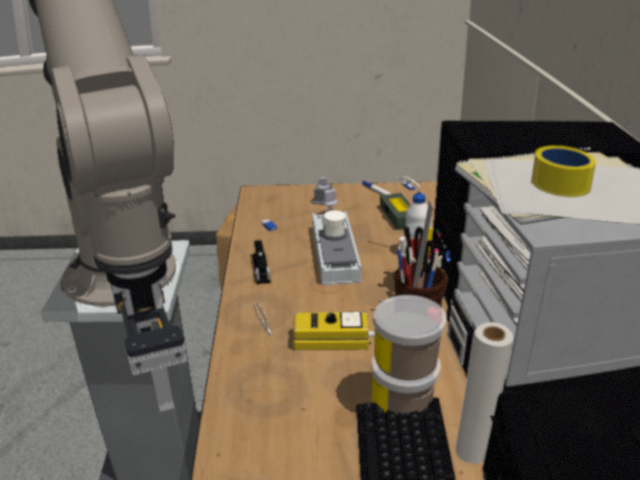

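View pics/top0.png

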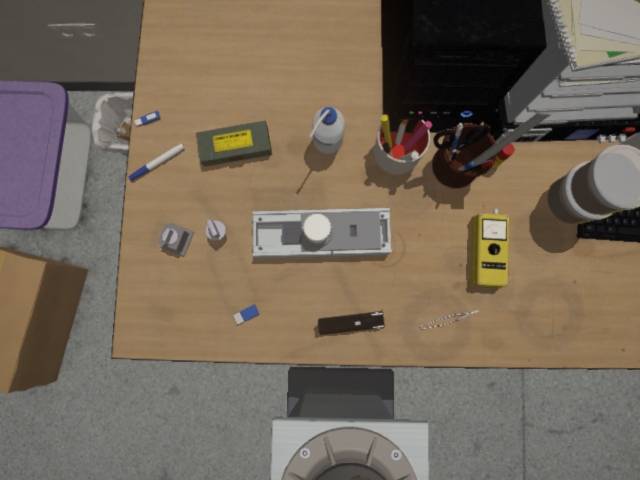

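The side view shows the jig at (335,245) and the stand at (325,195). In the top view the jig is at x 253–390, y 208–257, with its slot near (353,230). The stand with thumbscrew is at (175,238), a loose look-alike is at (215,230), and the meter is at (490,250). I'll enlarge these areas.

Run:
```python
from h import *
t=cv2.imread('pics/top0.png');s=cv2.imread('pics/side0.png')
a=cv2.resize(t[198:268,245:400],None,fx=5,fy=5,interpolation=cv2.INTER_CUBIC)[:, :775]
b=cv2.resize(t[212:262,155:235],None,fx=4.9,fy=4.9,interpolation=cv2.INTER_CUBIC)
c=cv2.resize(s[170:220,300:380],None,fx=4.7,fy=4.9,interpolation=cv2.INTER_CUBIC)
r=np.hstack([b,c[:b.shape[0]]]);w=775;r=cv2.copyMakeBorder(r,0,0,0,max(0,w-r.shape[1]),0)[:,:w]
cv2.imwrite('pics/m1.png',np.vstack([a,r])[:600]);print(a.shape,b.shape)
D=np.load('top0.npy');P=cloud('top',D)
for u,v in[(171,238),(185,238),(215,230),(300,231),(353,222),(353,231),(316,228),(375,225),(260,212),(490,250),(325,300),(180,252)]:print((u,v),P[v,u].round(1))
```

```text
(350, 775, 3) (245, 392, 3)
(171, 238) [511.2 371.6  46.9]
(185, 238) [516.4 353.   14.1]
(215, 230) [525.4 276.1  74.2]
(300, 231) [532.1 110.7  43.1]
(353, 222) [552.8   3.6  44.8]
(353, 231) [535.1   3.   39.4]
(316, 228) [529.   76.9 104.1]
(375, 225) [547.1 -40.8  47.9]
(260, 212) [568.7 193.   46.8]
(490, 250) [ 499.8 -270.3   60.5]
(325, 300) [394.9  56.9  -2.4]
(180, 252) [487.7 364.6   4.5]
```

View pics/m1.png

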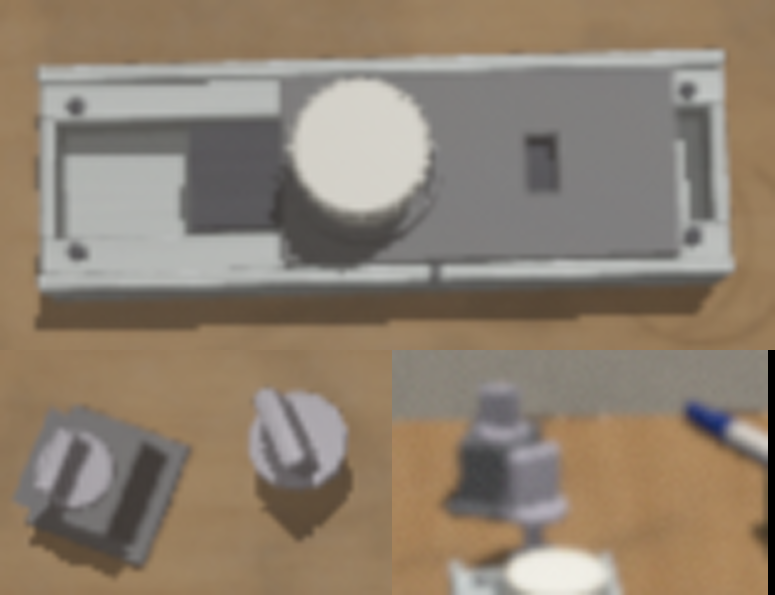

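Enlarged, the slot sits at about crop (542,162), i.e. px (353,230). The ridge is at crop (436,272), i.e. (332,252). The stand's screw is smaller than the loose one, and its tab runs nearly up/down at about px (168,239). Now the numeric measurement.

Run:
```python
from h import *
t=cv2.imread('pics/top0.png');g=cv2.cvtColor(t,cv2.COLOR_BGR2GRAY);P=cloud('top',np.load('top0.npy'))
print('Z stand');print(np.array2string(P[222:258,158:194,2].round(0).astype(int),max_line_width=250,threshold=99999))
print('g stand');print(np.array2string(g[222:258,158:194],max_line_width=250,threshold=99999))
print('g slot');print(np.array2string(g[220:242,344:363],max_line_width=200))
print('g ridge');print(np.array2string(g[246:260,324:342],max_line_width=200))
# far outer edge
S=cv2.cvtColor(t,cv2.COLOR_BGR2HSV)[...,1].astype(float)
e=[]
for u in range(258,386,2):
    c=S[200:222,u];k=np.where((c[:-1]>60)&(c[1:]<=60))[0]
    if len(k):k=k[0];e.append((u,200+k+(c[k]-60)/(c[k]-c[k+1])))
e=np.array(e);Q=onz('top',e,46.)
for i in range(3):
    f=np.polyfit(Q[:,1],Q[:,0],1);r=Q[:,0]-np.polyval(f,Q[:,1]);Q=Q[abs(r)<2*r.std()+.1]
print('far edge x at y',f,r.std(),len(Q),'yaw',-np.arctan(f[0]))
for n,px,z in[('slot',(353.0,230.0),49),('ridge',(332,252.2),51)]:print(n,onz('top',[px],z).round(1))
```

```text
Z stand
[[                   1                    0                    1                   -1                    0                   -2                   -1                    0                    0                    2                    2
                     5                    4                   -4                    0                   -2                    1                    1                    0                    2                    2                    0
                     0                   -1                    1                   -1                   -4                    0                    2                    0                   -2                   -3                   -2
                    -2                   -2                    1]
 [                  -2                    0                    3                    1                    1                    3                   -1                   44                    2                    6                    1
                    -1                    5                    5                    5         
[... 28228 characters left out ...]
 135 149 144 141 141 140 137 137 136]
 [131 128 122 115 115 114 105  89  91 102 107 102 100  99  98  96  96  95]
 [ 93  92  90  90  90  89  88  87  86  87  88  90  90  90  89  87  88  88]
 [ 83  81  81  81  81  81  83  82  81  81  82  83  83  82  82  81  80  80]
 [ 80  80  80  80  80  80  82  81  81  80  80  81  81  81  79  78  78  76]
 [ 79  80  80  81  80  81  80  81  81  80  80  80  82  81  79  77  78  76]
 [ 80  80  80  79  79  80  80  80  80  80  80  80  80  80  78  77  76  76]]
far edge x at y [-4.97206804e-02  5.81870173e+02] 0.18924985409096653 64 yaw 0.04967976883743005
slot [[535.7   3.6  49. ]]
ridge [[489.5  45.   51. ]]<stdin>:3: RuntimeWarning: invalid value encountered in cast
```

```bash
python3 - <<'E' 2>/dev/null
from h import *
np.set_printoptions(suppress=True,precision=2)
P=cloud('top',np.load('top0.npy'));R=P[222:262,152:200].reshape(-1,3);V,U=np.mgrid[222:262,152:200];U=U.ravel();V=V.ravel()
m=R[:,2]>71.;m&=abs(R[:,0]-512)<40
px=np.c_[U[m],V[m]];Q=onz('top',px,75.)
print('tab n',m.sum(),'z',np.median(R[m,2]))
rc=cv2.minAreaRect(Q[:,:2].astype(np.float32));print('tab rect',rc,'mean',Q.mean(0))
c=np.cov(Q[:,:2].T);w,v=np.linalg.eigh(c);print('tab dir',np.arctan2(v[1,1],v[0,1]),np.sqrt(w*12))
# flange: bright, z 46..54
g=cv2.cvtColor(cv2.imread('pics/top0.png'),cv2.COLOR_BGR2GRAY)[222:262,152:200].ravel()
m=(g>135)&(R[:,2]<54)&(R[:,2]>44);print('flange z',np.median(R[m,2]));F=onz('top',np.c_[U[m],V[m]],49.)
print('flange circle',cv2.minEnclosingCircle(F[:,:2].astype(np.float32)))
# stand top face incl screw
m=(R[:,2]>41)&(R[:,2]<49)&(g<125)
print('stand top z',np.median(R[m,2]));m=(R[:,2]>41)
T=onz('top',np.c_[U[m],V[m]],45.)[:,:2];m2=abs(T-np.median(T,0)).max(1)<40;print(cv2.minAreaRect(T[m2].astype(np.float32)))
print('plate z',np.median(P[215:222,340:375,2]),'slot',onz('top',[(353.05,230.3)],49),'ridge',onz('top',[(331.6,251.8)],51))
# side view
S=cloud('side',np.load('side0.npy'));A=S[170:215,305:345].reshape(-1,3);m=(A[:,2]>70)&(A[:,2]<95)&(abs(A[:,0]-512)<40)&(A[:,1]>330)&(A[:,1]<400);B=A[m];print('side tab',m.sum(),B.mean(0),np.percentile(B[:,2],[50,90,97]))
m=(A[:,2]>25)&(A[:,2]<100)&(abs(A[:,0]-512)<60)&(A[:,1]>300)&(A[:,1]<420);print(np.histogram(A[m,2],np.arange(25,96,5)))
E
```

```text
tab n 56 z 74.45359391988518
tab rect ((514.90625, 373.0098876953125), (8.521655082702637, 25.469825744628906), 70.38395690917969) mean [514.74 373.11  75.  ]
tab dir 2.8103063293519392 [ 8.63 25.59]
flange z 48.5780442959134
flange circle ((514.783935546875, 374.0335998535156), 15.829869270324707)
stand top z 44.834107557118614
((515.2626953125, 372.8944396972656), (44.54840850830078, 42.257598876953125), 71.76306915283203)
plate z nan slot [[535.05   3.48  49.  ]] ridge [[490.24  45.79  51.  ]]
side tab 19 [512.77 369.28  74.44] [74.7  76.87 78.39]
(array([19, 17, 12, 44, 46, 16, 16, 12, 16, 12,  7,  0,  0,  0]), array([25, 30, 35, 40, 45, 50, 55, 60, 65, 70, 75, 80, 85, 90, 95]))
```

```bash
cat >> h.py <<'E'
from scipy.spatial.transform import Rotation as Ro
def go(x,y,z,yaw,st=None):
    s=bot.read_state() if st is None else st
    R=Ro.from_rotvec(s['eef_rot']);G=Ro.from_matrix(np.array([[np.cos(yaw),np.sin(yaw),0],[np.sin(yaw),-np.cos(yaw),0],[0,0,-1]]))
    d=R.inv().apply(np.array([x,y,z])-s['ee_pos']);r=(R.inv()*G).as_rotvec();print('d',d.round(2),'rot',r.round(4));return d,r
def st():
    s=bot.read_state();m=Ro.from_rotvec(s['eef_rot']).as_matrix();print('t',round(s['clock'],2),'p',s['ee_pos'].round(2),'yaw',round(np.arctan2(m[1,0],m[0,0]),4),'tilt',m[:2,2].round(4),'F',s['ft_force'].round(2),'T',s['wrist_torque'].round(3),'gap',round(s['finger_gap'],2),'q',s['joint_pos'].round(2));return s
E
python3 -c "
from h import *
st();go(430,-250,205,1.55)"
```

```text
t 0.1 p [ 245.05 -628.53  204.84] yaw 0.3718 tilt [-0.0005  0.001 ] F [-0.39 -0.07 -0.35] T [-0.008  0.019  0.007] gap 93.95 q [ 1.05  0.43  0.07  1.61 -0.03  1.11 -0.07]
d [ 3.0982e+02 -2.8548e+02  1.4000e-01] rot [-1.1000e-03 -6.0000e-04 -1.1782e+00]
```

```bash
echo '[{"x": 310, "y": -285, "rz": -1.18}, {"x": 310, "y": -285, "rz": -1.18}, {"x": 310, "y": -285, "rz": -1.18}, {"x": 310, "y": -285, "rz": -1.18}, {"x": 310, "y": -285, "rz": -1.18}, {"x": 310, "y": -285, "rz": -1.18}, {"x": 310, "y": -285, "rz": -1.18}, {"x": 310, "y": -285, "rz": -1.18}]' | python3 -m handwheel 40
python3 -c "
from h import *
st();go(500,130,205,2.6)"
```

```text
clock: 0.9
ee_pos: [421.5, -267.7, 205.5]
eef_rot: [2.236, 2.207, -0.0]
ft_force: [1.3, -0.9, -0.1]
finger_gap: 40.3
finger_force: 0.0
t 0.9 p [ 421.54 -267.74  205.53] yaw 1.5577 tilt [-0.     -0.0002] F [ 1.31 -0.87 -0.12] T [-0.026 -0.17   0.006] gap 40.29 q [ 0.73  0.16 -0.32  1.98  0.06  1.02  0.37]
d [398.73  73.24   0.46] rot [-1.0000e-04  2.0000e-04 -1.0423e+00]
```

```bash
echo '[{"x": 381, "y": 72, "rz": -1.04}, {"x": 381, "y": 72, "rz": -1.04}, {"x": 381, "y": 72, "rz": -1.04}, {"x": 381, "y": 72, "rz": -1.04}, {"x": 381, "y": 72, "rz": -1.04}, {"x": 381, "y": 72, "rz": -1.04}, {"x": 381, "y": 72, "rz": -1.04}, {"x": 381, "y": 72, "rz": -1.04}]' | python3 -m handwheel
python3 -c "
from h import *
st();go(514.9,373.1,140,2.81)"
```

```text
clock: 1.7
ee_pos: [500.4, 112.9, 205.6]
eef_rot: [0.842, 3.027, 0.001]
ft_force: [1.0, -0.4, -0.4]
finger_gap: 40.0
finger_force: 0.0
t 1.7 p [500.39 112.9  205.59] yaw 2.5987 tilt [0.0002 0.0006] F [ 0.99 -0.44 -0.35] T [-0.061 -0.189  0.015] gap 39.96 q [ 0.28  0.23 -0.71  1.93  0.17  1.04  0.52]
d [121.99 230.24  65.76] rot [ 7.000e-04 -1.000e-04 -2.113e-01]
```

```bash
echo '[{"x": 113, "y": 216, "z": 30, "rz": -0.21}, {"x": 113, "y": 216, "z": 65, "rz": -0.21}, {"x": 113, "y": 216, "z": 65, "rz": -0.21}, {"x": 113, "y": 216, "z": 65, "rz": -0.21}, {"x": 113, "y": 216, "z": 65, "rz": -0.21}, {"x": 113, "y": 216, "z": 65, "rz": -0.21}, {"x": 113, "y": 216, "z": 65, "rz": -0.21}, {"x": 113, "y": 216, "z": 65, "rz": -0.21}]' | python3 -m handwheel 34
python3 -c "
from h import *
st();go(514.9,373.1,55,2.81)"
```

```text
clock: 2.5
ee_pos: [517.3, 351.9, 140.4]
eef_rot: [0.533, 3.096, -0.001]
ft_force: [-0.2, -0.1, 0.4]
finger_gap: 33.9
finger_force: 0.0
t 2.5 p [517.26 351.89 140.43] yaw 2.8009 tilt [-0.0001 -0.0008] F [-0.17 -0.07  0.36] T [ 0.022 -0.119 -0.014] gap 33.92 q [-0.15  0.51 -0.74  1.75  0.39  1.04  0.21]
d [ 9.32 19.27 85.41] rot [-0.0008  0.0002 -0.0091]
```

```bash
echo '[{"x": 9, "y": 19, "z": 20, "rz": -0.009}, {"x": 9, "y": 19, "z": 20, "rz": -0.009}, {"x": 9, "y": 19, "z": 20, "rz": -0.009}]' | python3 -m handwheel
python3 -c "
from h import *
st();go(514.9,373.1,53,2.81)"
```

```text
clock: 2.8
ee_pos: [515.3, 372.6, 120.9]
eef_rot: [0.519, 3.098, -0.001]
ft_force: [0.1, -0.6, -0.3]
finger_gap: 34.0
finger_force: 0.0
t 2.8 p [515.27 372.6  120.87] yaw 2.8095 tilt [ 0.0002 -0.0006] F [ 0.09 -0.57 -0.29] T [ 0.023 -0.1   -0.017] gap 33.98 q [-0.19  0.55 -0.72  1.74  0.42  1.02  0.17]
d [ 0.54  0.39 67.87] rot [-0.0005  0.0004 -0.0005]
```

```bash
echo '[{"z": 30}, {"z": 50}, {"z": 63}, {"z": 68}, {"z": 68}]' | python3 -m handwheel
echo '[{}, {}, {}, {}]' | python3 -m handwheel 0
python3 -c "
from h import *
st()"
```

```text
clock: 3.3
ee_pos: [515.2, 373.6, 52.8]
eef_rot: [0.518, 3.098, -0.0]
ft_force: [0.4, 0.2, 0.8]
finger_gap: 34.0
finger_force: 0.0
clock: 3.7
ee_pos: [515.0, 374.2, 53.0]
eef_rot: [0.517, 3.098, 0.001]
ft_force: [-0.7, -1.3, 4.1]
finger_gap: 7.6
finger_force: 30.0
t 3.7 p [515.05 374.18  53.01] yaw 2.8107 tilt [0.0006 0.0004] F [-0.72 -1.34  4.06] T [-0.191 -0.015 -0.039] gap 7.64 q [-0.23  0.62 -0.68  1.78  0.48  0.91  0.12]
```

```bash
echo '[{"z": -5}, {"z": -20}, {"z": -50}, {"z": -90}, {"z": -110}, {"z": -110}]' | python3 -m handwheel
python3 -c "
from h import *
st();go(535.2,4.3,163,3.191)"
```

```text
clock: 4.3
ee_pos: [515.9, 375.4, 166.9]
eef_rot: [0.517, 3.095, 0.006]
ft_force: [-0.2, 0.6, -0.6]
finger_gap: 7.7
finger_force: 30.0
t 4.3 p [515.92 375.42 166.95] yaw 2.8108 tilt [0.0045 0.0031] F [-0.24  0.63 -0.59] T [ 0.057 -0.113  0.029] gap 7.74 q [-0.18  0.5  -0.75  1.7   0.38  1.09  0.2 ]
d [-138.76 -344.75    2.88] rot [ 0.0037  0.004  -0.3802]
```

```bash
echo '[{"x": -138, "y": -344, "z": 3, "rz": -0.38}, {"x": -138, "y": -344, "z": 3, "rz": -0.38}, {"x": -138, "y": -344, "z": 3, "rz": -0.38}, {"x": -138, "y": -344, "z": 3, "rz": -0.38}, {"x": -138, "y": -344, "z": 3, "rz": -0.38}, {"x": -138, "y": -344, "z": 3, "rz": -0.38}, {"x": -138, "y": -344, "z": 3, "rz": -0.38}, {"x": -138, "y": -344, "z": 3, "rz": -0.38}]' | python3 -m handwheel
echo '[{}, {}, {}]' | python3 -m handwheel
python3 -c "
from h import *
st();go(535.2,4.3,100,3.191)
p,D=bot.snapshot('side');cv2.imwrite('pics/side1.png',p);np.save('side1.npy',D)
t,D=bot.snapshot('top');cv2.imwrite('pics/top1.png',t)
a=cv2.resize(p[150:300,270:400],None,fx=3.9,fy=3.9,interpolation=cv2.INTER_CUBIC)
cv2.imwrite('pics/c1.png',a)"
```

```text
clock: 5.1
ee_pos: [533.0, -1.3, 159.2]
eef_rot: [0.07, -3.14, 0.002]
ft_force: [-0.0, 0.5, -0.5]
finger_gap: 7.9
finger_force: 30.0
clock: 5.4
ee_pos: [533.4, 5.1, 159.6]
eef_rot: [0.08, -3.141, -0.001]
ft_force: [0.3, 0.6, -0.7]
finger_gap: 7.5
finger_force: 30.0
t 5.4 p [533.44   5.13 159.56] yaw -3.0909 tilt [-0.      0.0005] F [ 0.35  0.61 -0.69] T [ 0.114 -0.179 -0.021] gap 7.53 q [ 0.55  0.35 -0.81  1.93  0.3   0.99  1.22]
d [-1.71 -0.95 59.56] rot [0.0005 0.     0.0013]
```

View pics/c1.png

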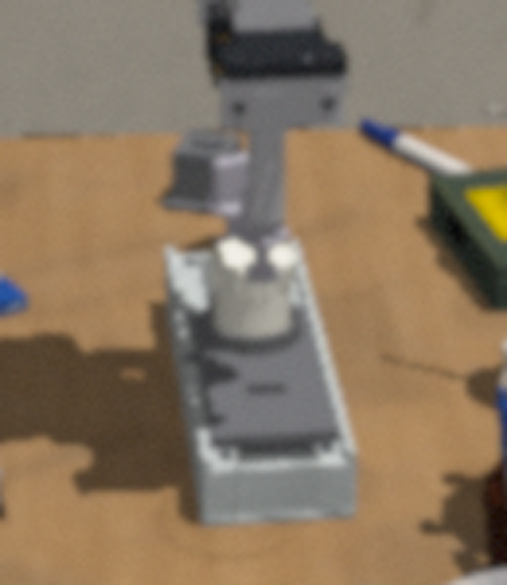

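The side crop shows the screw held upright. Its foot is at crop (263,272), above the slot, which is dark at crop (267,388). I'll check x consistency with rays.

```bash
python3 - <<'E' 2>/dev/null
from h import *
np.set_printoptions(suppress=True,precision=2)
p=cv2.imread('pics/side1.png');g=cv2.cvtColor(p,cv2.COLOR_BGR2GRAY)
print('slot');print(g[245:255,328:350]);print('foot');print(g[200:226,325:350])
w=np.clip(110-g[247:252,332:346].astype(float),0,None);
print('slot',onz('side',[(338.3,249.2)],49))
o,r=ray('side',[(337.2,v) for v in(210,215,220)]);print('foot at y=5.1:',(o+r*((5.1-o[1])/r[:,1:2])))
E
```

```text
slot
[[ 62  73  89 105 116 120 119 120 120 120 120 118 121 118 119 122 121 121
  118 120 120 120]
 [ 64  71  86 103 114 119 119 120 118 119 120 120 120 118 118 118 119 119
  120 120 121 118]
 [ 81  90 101 111 114 116 114 115 114 115 114 114 114 115 115 117 118 119
  120 121 119 119]
 [102 108 113 115 114 109 104 101 103  99 101 101 102 100 104 111 119 120
  120 119 120 122]
 [117 117 121 117 114 101  90  90  87  86  87  89  87  88  97 107 115 120
  121 120 119 118]
 [118 120 121 116 114 104  94  91  90  92  94  95  94  97  98 109 116 120
  118 119 119 119]
 [118 118 118 120 117 114 106 107 105 105 107 108 109 109 111 115 117 120
  120 121 119 120]
 [119 120 120 120 119 114 116 117 117 118 116 116 116 118 119 118 119 120
  119 119 118 118]
 [121 118 121 122 119 119 119 119 118 120 119 120 120 120 118 119 120 120
  121 119 121 119]
 [119 118 119 119 117 119 119 119 120 119 120 121 120 120 119 120 120 119
  120 120 119 120]]
foot
[[104 115 122 125 124 123 117 107 103 102 110 113 115 113 112 117 125 129
  134 139 140 139 141 143 144]
 [110 124 133 135 136 138 127 112 103 104 111 117 114 
[... 1989 characters left out ...]
0 100 100 109 124 145 155
  154 152 156 171 184 174 156]
 [132 130 129 127 129 137 145 139 123 111 108 106 108 111 116 127 141 149
  150 152 155 162 178 177 159]
 [131 129 127 126 129 139 141 138 131 127 127 130 127 131 138 142 146 148
  150 162 166 163 174 178 167]
 [128 126 127 125 131 138 143 140 138 142 144 146 146 151 156 155 153 148
  147 165 177 168 173 182 172]
 [121 123 124 127 128 138 141 140 142 147 151 154 153 157 162 159 155 148
  151 167 177 170 166 176 173]
 [113 121 126 127 129 134 138 140 143 147 153 155 155 157 161 164 160 156
  159 172 182 170 159 171 177]]
slot [[535.61   1.22  49.  ]]
foot at y=5.1: [[532.92   5.1  151.4 ]
 [532.96   5.1  138.45]
 [533.     5.1  125.4 ]]
```

```bash
python3 -c "
from h import *
st();go(535.5,4.2,90,3.191)"
```

```text
t 5.5 p [533.49   5.2  159.55] yaw -3.0904 tilt [-0.      0.0003] F [ 0.59  0.64 -0.68] T [ 0.066 -0.126  0.039] gap 7.78 q [ 0.55  0.35 -0.81  1.93  0.3   0.99  1.22]
d [-1.95 -1.12 69.55] rot [ 0.0003 -0.      0.0018]
```

```bash
echo '[{"x": -2, "y": -1.1, "z": 40, "rz": 0.002}, {"x": -2, "y": -1.1, "z": 60, "rz": 0.002}, {"x": -2, "y": -1.1, "z": 69, "rz": 0.002}, {"x": -2, "y": -1.1, "z": 69, "rz": 0.002}, {"x": -2, "y": -1.1, "z": 69, "rz": 0.002}]' | python3 -m handwheel
python3 -c "
from h import *
st();go(535.5,4.2,84,3.191)"
```

```text
clock: 6.0
ee_pos: [536.2, 3.5, 91.3]
eef_rot: [-0.075, 3.14, 0.0]
ft_force: [0.1, 0.6, -0.8]
finger_gap: 7.8
finger_force: 30.0
t 6.0 p [536.19   3.48  91.35] yaw -3.0936 tilt [0.0009 0.0003] F [ 0.09  0.55 -0.82] T [ 0.037 -0.148 -0.009] gap 7.76 q [ 0.5   0.44 -0.76  1.98  0.4   0.87  1.14]
d [0.66 0.75 7.34] rot [ 0.0002  0.0009 -0.0014]
```

```bash
echo '[{"x": 0.6, "y": 0.7, "z": 3}, {"x": 0.6, "y": 0.7, "z": 5}, {"x": 0.6, "y": 0.7, "z": 7}, {"x": 0.6, "y": 0.7, "z": 7}]' | python3 -m handwheel
python3 -c "
from h import *
st()"; echo '[{"z": 1}, {"z": 2}, {"z": 2}]' | python3 -m handwheel
python3 -c "
from h import *
st()"
```

```text
clock: 6.4
ee_pos: [535.0, 3.4, 83.5]
eef_rot: [0.074, -3.141, 0.0]
ft_force: [-0.3, 0.1, -0.8]
finger_gap: 7.7
finger_force: 30.0
t 6.4 p [534.97   3.38  83.45] yaw -3.0946 tilt [-0.0001 -0.    ] F [-0.35  0.1  -0.79] T [ 0.084 -0.089 -0.003] gap 7.7 q [ 0.49  0.45 -0.76  1.99  0.41  0.85  1.13]
clock: 6.7
ee_pos: [535.0, 3.5, 81.4]
eef_rot: [0.074, -3.141, -0.0]
ft_force: [-0.2, 0.2, -1.2]
finger_gap: 7.9
finger_force: 30.0
t 6.7 p [534.98   3.5   81.4 ] yaw -3.0946 tilt [-0.0001  0.0001] F [-0.2   0.16 -1.24] T [ 0.08  -0.128  0.007] gap 7.94 q [ 0.49  0.45 -0.76  1.99  0.41  0.85  1.12]
```

```bash
echo '[{"z": 1}, {"z": 2}, {"z": 2}]' | python3 -m handwheel
echo '[{"z": 1}, {"z": 2}, {"z": 2}]' | python3 -m handwheel;echo '[{"z": 0.7}, {"z": 1.4}, {"z": 1.4}]' | python3 -m handwheel
```

```text
clock: 7.0
ee_pos: [534.9, 3.5, 79.4]
eef_rot: [0.074, -3.14, -0.0]
ft_force: [0.9, 0.2, -0.4]
finger_gap: 7.7
finger_force: 30.0
clock: 7.3
ee_pos: [535.0, 3.5, 77.4]
eef_rot: [0.074, -3.141, -0.0]
ft_force: [0.3, -0.5, 0.2]
finger_gap: 7.7
finger_force: 30.0
clock: 7.6
ee_pos: [535.1, 3.5, 76.2]
eef_rot: [-0.074, 3.141, 0.0]
ft_force: [-0.6, 0.1, 3.1]
finger_gap: 7.8
finger_force: 30.0
```

```bash
echo '[{"y": 1, "z": -1.2}, {"y": 5, "z": -1.2}, {"y": 11, "z": -1.2}, {"y": 18, "z": -1.2}, {"y": 26, "z": -1.2}, {"y": 34, "z": -1.2}, {"y": 40, "z": -1.2}, {"y": 43, "z": -1.2}]' | python3 -m handwheel;echo '[{}, {}]' | python3 -m handwheel
python3 -c "
from h import *
st()"
```

```text
clock: 8.4
ee_pos: [532.9, 47.5, 77.3]
eef_rot: [0.076, -3.141, -0.0]
ft_force: [-0.6, -1.0, 0.7]
finger_gap: 7.6
finger_force: 30.0
clock: 8.6
ee_pos: [533.0, 46.6, 77.3]
eef_rot: [0.074, -3.141, -0.0]
ft_force: [-0.7, -0.4, -0.8]
finger_gap: 7.7
finger_force: 30.0
t 8.6 p [532.99  46.59  77.26] yaw -3.0943 tilt [-0.0001  0.0003] F [-0.67 -0.43 -0.81] T [ 0.085 -0.111  0.022] gap 7.71 q [ 0.41  0.46 -0.76  2.    0.42  0.85  1.04]
```

```bash
echo '[{"z": 1}, {"z": 2}, {"z": 2}]' | python3 -m handwheel|grep -E 'pos|ft_'; for k in 1; do echo '[{"y": 1}, {"y": 1}]' | python3 -m handwheel; echo '[{"y": 1}, {"y": 1}]' | python3 -m handwheel;echo '[{"y": 1}, {"y": 1}]' | python3 -m handwheel; done|grep -E 'pos|ft_'
```

```text
ee_pos: [533.1, 46.4, 75.4]
ft_force: [-0.1, 0.9, 3.6]
ee_pos: [533.1, 47.3, 75.4]
ft_force: [1.2, -1.9, 3.0]
ee_pos: [533.0, 48.3, 75.3]
ft_force: [0.6, -3.5, 4.1]
ee_pos: [533.0, 49.5, 75.4]
ft_force: [1.3, -3.3, 4.2]
```

Contact with the strip is clear (Fz ≈ 4 N) and so is the drag. Continuing the search.

```bash
(echo '[{"y": 1}, {"y": 1}]' | python3 -m handwheel; echo '[{"y": 1}, {"y": 1}]' | python3 -m handwheel;echo '[{"y": 1}, {"y": 1}]' | python3 -m handwheel)|grep -E 'pos|ft_'
```

```text
ee_pos: [532.9, 50.6, 75.3]
ft_force: [0.6, -3.2, 3.4]
ee_pos: [532.8, 51.6, 75.3]
ft_force: [0.7, -3.2, 2.5]
ee_pos: [532.7, 52.6, 75.3]
ft_force: [0.8, -2.5, 3.2]
```

```bash
(echo '[{"y": 1}, {"y": 1}]' | python3 -m handwheel; echo '[{"y": 1}, {"y": 1}]' | python3 -m handwheel)|grep -E 'pos|ft_'
```

```text
ee_pos: [532.7, 53.6, 75.3]
ft_force: [0.5, -2.3, 3.6]
ee_pos: [532.6, 54.6, 75.3]
ft_force: [1.1, -3.5, 3.6]
```

```bash
(echo '[{"y": 1}, {"y": 1}]' | python3 -m handwheel; echo '[{"y": 1}, {"y": 1}]' | python3 -m handwheel;echo '[{"y": 1}, {"y": 1}]' | python3 -m handwheel)|grep -E 'pos|ft_'
```

```text
ee_pos: [532.5, 55.6, 75.3]
ft_force: [0.7, -2.6, 3.2]
ee_pos: [532.5, 56.6, 75.3]
ft_force: [1.6, -4.0, 3.2]
ee_pos: [532.5, 57.6, 75.3]
ft_force: [0.9, -3.2, 3.3]
```

```bash
(echo '[{"y": 1}, {"y": 1}]' | python3 -m handwheel; echo '[{"y": 1}, {"y": 1}]' | python3 -m handwheel;echo '[{"y": 1}, {"y": 1}]' | python3 -m handwheel)|grep -E 'pos|ft_'
```

```text
ee_pos: [532.4, 58.6, 75.3]
ft_force: [0.9, -2.0, 2.9]
ee_pos: [532.3, 59.7, 75.3]
ft_force: [0.5, -1.0, 1.6]
ee_pos: [532.2, 60.9, 75.2]
ft_force: [0.9, -0.5, -0.3]
```

Fz dropped to about 0 at y ≈ 60.5–61, so the foot is over the hidden slot. I'll press down gently in steps.

```bash
(echo '[{"y": 0.5, "z": 0.5}, {"y": 0.5, "z": 1}, {"y": 0.5, "z": 1}]' | python3 -m handwheel; echo '[{"z": 1}, {"z": 2}, {"z": 2}]' | python3 -m handwheel)|grep -E 'pos|ft_'
```

```text
ee_pos: [532.1, 61.2, 74.1]
ft_force: [0.2, -0.2, -1.6]
ee_pos: [532.2, 61.0, 72.1]
ft_force: [1.1, -0.2, -1.4]
```

```bash
(echo '[{"z": 1.5}, {"z": 3}, {"z": 3}]' | python3 -m handwheel; echo '[{"z": 1.5}, {"z": 3}, {"z": 3}]' | python3 -m handwheel)|grep -E 'pos|ft_'
```

```text
ee_pos: [532.2, 60.9, 69.1]
ft_force: [0.6, 0.3, -1.5]
ee_pos: [532.2, 60.9, 66.1]
ft_force: [-1.1, 0.5, -0.9]
```

```bash
(echo '[{"z": 1.5}, {"z": 3}, {"z": 3}]' | python3 -m handwheel; echo '[{"z": 1.5}, {"z": 3}, {"z": 3}]' | python3 -m handwheel)|grep -E 'pos|ft_'
```

```text
ee_pos: [532.2, 60.9, 63.1]
ft_force: [-0.0, -0.0, -0.7]
ee_pos: [532.2, 60.9, 60.1]
ft_force: [0.5, 0.7, -0.3]
```

```bash
(echo '[{"z": 1}, {"z": 2}, {"z": 2}]' | python3 -m handwheel; echo '[{"z": 0.5}, {"z": 0.8}, {"z": 0.8}]' | python3 -m handwheel; echo '[{"z": 0.2}, {"z": 0.4}, {"z": 0.4}]' | python3 -m handwheel)|grep -E 'pos|ft_'
```

```text
ee_pos: [532.2, 60.9, 58.1]
ft_force: [0.1, -0.1, -0.7]
ee_pos: [532.3, 61.0, 57.5]
ft_force: [-0.0, 0.3, -0.1]
ee_pos: [532.3, 61.0, 57.1]
ft_force: [0.1, 0.5, -1.1]
```

```bash
(echo '[{"z": 0.2}, {"z": 0.4}, {"z": 0.4}]' | python3 -m handwheel; echo '[{"z": 0.2}, {"z": 0.4}, {"z": 0.4}]' | python3 -m handwheel)|grep -E 'pos|ft_'
```

```text
ee_pos: [532.4, 61.0, 57.0]
ft_force: [-1.3, -0.9, 4.6]
ee_pos: [532.4, 60.9, 56.9]
ft_force: [-4.3, -0.5, 12.7]
```

```bash
(echo '[{"z": -0.3}, {"z": -0.3}]' | python3 -m handwheel; echo '[{"rz": 0.1}, {"rz": 0.2}, {"rz": 0.3}, {"rz": 0.3}]' | python3 -m handwheel)|grep -E 'pos|ft_|rot'; python3 -c "
from h import *
st()"
```

```text
ee_pos: [532.4, 61.0, 56.9]
eef_rot: [-0.074, 3.141, -0.0]
ft_force: [-3.7, -1.3, 9.4]
ee_pos: [532.6, 60.9, 56.9]
eef_rot: [0.4, 3.115, -0.0]
ft_force: [-0.3, -0.7, 5.9]
t 15.6 p [532.64  60.88  56.92] yaw 2.8865 tilt [ 0.0007 -0.0003] F [-0.28 -0.73  5.86] T [-0.345 -0.024 -0.002] gap 7.48 q [ 0.31  0.47 -0.67  2.01  0.41  0.79  0.72]
```

Turning freely with small forces. Continuing.

```bash
(echo '[{"rz": 0.1}, {"rz": 0.2}, {"rz": 0.3}, {"rz": 0.4}, {"rz": 0.4}]' | python3 -m handwheel)|grep -E 'pos|ft_|rot'; python3 -c "
from h import *
st()"
```

```text
ee_pos: [532.6, 61.0, 56.9]
eef_rot: [1.008, 2.975, -0.0]
ft_force: [-1.5, -0.6, 7.5]
t 16.1 p [532.59  60.95  56.94] yaw 2.488 tilt [ 0.0006 -0.0003] F [-1.54 -0.58  7.52] T [-0.294  0.11  -0.014] gap 7.67 q [ 0.24  0.45 -0.58  2.01  0.35  0.77  0.37]
```

```bash
(echo '[{"rz": 0.1}, {"rz": 0.2}, {"rz": 0.3}, {"rz": 0.4}, {"rz": 0.4}]' | python3 -m handwheel)|grep -E 'pos|ft_|rot'; python3 -c "
from h import *
st()"
```

```text
ee_pos: [532.5, 61.0, 56.9]
eef_rot: [1.579, 2.715, -0.0]
ft_force: [-0.8, -1.8, 8.1]
t 16.6 p [532.54  60.96  56.92] yaw 2.0881 tilt [ 0.0005 -0.0003] F [-0.76 -1.8   8.06] T [-0.375  0.161 -0.063] gap 7.65 q [ 0.17  0.43 -0.49  2.02  0.29  0.76  0.02]
```

```bash
(echo '[{"rz": 0.1}, {"rz": 0.2}, {"rz": 0.3}, {"rz": 0.42}, {"rz": 0.42}]' | python3 -m handwheel)|grep -E 'pos|ft_|rot'; python3 -c "
from h import *
st()"
```

```text
ee_pos: [532.5, 60.9, 56.9]
eef_rot: [2.111, 2.326, 0.0]
ft_force: [-1.4, -1.8, 7.3]
t 17.1 p [532.52  60.94  56.92] yaw 1.6673 tilt [ 0.0005 -0.0003] F [-1.42 -1.78  7.31] T [-0.417  0.262 -0.068] gap 7.66 q [ 0.09  0.42 -0.39  2.02  0.23  0.74 -0.35]
```

```bash
echo '[{}, {}, {}, {}]' | python3 -m handwheel 24|grep -E 'gap|ft_'; echo '[{"z": -10}, {"z": -30}, {"z": -70}, {"z": -120}, {"x": -50, "z": -150}, {"x": -100, "z": -150}, {"x": -150, "z": -150}, {"x": -200, "z": -150}]' | python3 -m handwheel|grep -E 'gap|ft_|pos'; echo '[{}, {}, {}]' | python3 -m handwheel
python3 - <<'E' 2>/dev/null
from h import *
p,D=bot.snapshot('top');q,E=bot.snapshot('side')
cv2.imwrite('pics/c3.png',np.vstack([cv2.resize(p[195:270,230:400],None,fx=4,fy=4,interpolation=2),cv2.resize(q[200:270,290:380],(680,280),interpolation=2)]))
cv2.imwrite('pics/top3.png',p)
P=cloud('top',D);Z=P[200:265,285:370,2];V,U=np.mgrid[200:265,285:370];g=p[200:265,285:370].max(2)
m=(Z>72)&(Z<86)&(P[200:265,285:370,1]<70+20)
Q=onz('top',np.c_[U[m],V[m]],79)[:,:2];print(m.sum(),np.median(Z[m]));k=np.linalg.norm(Q-np.median(Q,0),axis=1)<20;print(cv2.minAreaRect(Q[k].astype(np.float32)),k.sum())
E
```

```text
ft_force: [0.1, -0.6, 0.3]
finger_gap: 24.1
ee_pos: [551.2, -132.8, 208.1]
ft_force: [0.2, 0.2, 0.6]
finger_gap: 23.9
clock: 18.6
ee_pos: [551.2, -129.8, 207.0]
eef_rot: [-2.108, -2.329, -0.001]
ft_force: [-0.4, 0.5, -0.7]
finger_gap: 24.4
finger_force: 0.0
57 78.62568080070173
((533.4495239257812, 61.88203048706055), (7.912221908569336, 23.43414878845215), 1.3222061395645142) 57
```

View pics/c3.png

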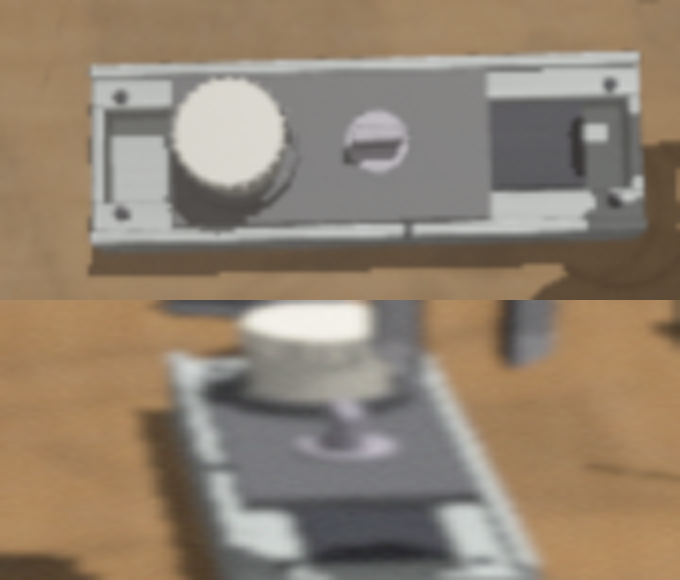

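The picture shows the flange flat on the carriage at crop (377,140). The tab lies along the rail with its top at z ≈ 78.6 mm, as expected when seated. The gripper is clear, so I'm handing in.

```bash
python3 -c "
from rig import bot
print(bot.sign_off())"
```

```text
the job is handed in; nothing more can be done
None
```

The thumbscrew is seated through both slots with its flange flat on the carriage, turned a quarter turn clockwise and released. The job was handed in at about 19 s; no verdict was printed.

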